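# Bring a tripped bench socket unit back on

## Robot

A 7-joint arm with a two-finger parallel gripper is mounted at the origin on the work surface. World frame = base frame: x ahead of the robot, y to its left, z up, the work surface at z = 0. Lengths are in m, angles in degrees, forces in N, time in s.
With the tool pointing down it reaches from about 0.425 to 0.925 m from the base axis. Payload 6.8 kg.
Tool frame: the origin (TCP) lies at the very end of the fingers, on their centre line; the grasp point (between the pads) lies 19 mm behind it (manip.grasp_offset is the distance from the TCP to the grasp point, in m); z points along the fingers, y is the direction in which the jaws open and shut (so a half turn about z gives the same grasp; the last joint's range is limited). The gripper opens to 85 mm and grips with 20 to 120 N. Pads are 22 mm wide; open, the fingers measure 114 mm over their backs; the gripper's body (76 mm by 85 mm) begins 54 mm behind the grasp point. The pads swing forward as they close: fully open they stand 13 mm farther back than shut.
Start: joints at [-6.194, 27.33, 1.283, 89.118, -0.659, 63.558, -4.761], TCP at [0.675, 0, 0.231] pointing down, gripper open.
Joint ranges: [-169.35, 169.35], [-19.33, 120.38], [-80.79, 83.38], [13.8, 139.57], [-78.32, 258.32], [9.67, 109.79], [-169.56, 169.56]. Speed limits (degrees/s): [136.94, 136.94, 180, 180, 180, 180, 180].

## Interface

Orientations are given as [roll, pitch, yaw] about the fixed x, y, z axes, in that order (R = Rz(yaw) Ry(pitch) Rx(roll)).
In Python, from bench import sensors, cams, ticket, manip gives the robot as it stands.
- The arm moves only by the tool arm_command, never from a script. Its argument "motion" is a list of rows, each a list of 5 numbers: the closure, from -1 (fully open) to 1 (shut), so that 0 is half open, then the shift along the world's x, y, z in cm, then the turn about the world's z in rad. A call has 1 to 12 rows; each row is the pose to reach, as a shift and turn from the pose commanded when the call began; what a row does not reach only later rows make up. A row lasts 1/8 s, in which the tool goes at most 62.5 mm and 10.7 degrees, less where a joint would pass 70% of its speed; a pose out of reach is approached as far as the arm can. A call with a gripper value outside its range is refused whole. The fingers move at their own pace and stop on an object; "grip_force" is the grip in N (left out, the last holds). Time passes only in rows, so rows that repeat a pose let the fingers close. It gives the time, the measured TCP pose, the force and the opening at its end, in the units of the state.
- sensors.sense(): the state, without advancing time (a new reading comes with each control period).
- cams.camera(name): name is "scene" or "side" or "wrist"; returns the picture (420x560x3 uint8, red, green, blue); there is no depth.
- cams.camera_info(name): a dict with "mtx" (3x3 intrinsics, pixels), "cam_to_world" (4x4, takes a point from camera to world coordinates). Camera axes: x right, y up, looking along -z (the intrinsics and any distortion apply to the point x, -y, -z); pixel columns grow to the right and rows downward; lengths in m; the calibration is good to about 2 mm. The wrist camera is an equidistant fisheye: a pixel r from the principal point sees the ray r / f radians off the axis. A picture is of the moment at which its call begins: read the wrist's pose just before it. camera_info takes no time and is no camera call; for the wrist camera it gives the pose at the moment of the call.
- ticket.close_job(): hands the job in, once; it reports no verdict.
The state is a dict: "clock": time; "q": joint angles; "qd": joint speeds; "joint_efforts": joint torques, N m; "eef_pos": TCP position; "eef_rot": TCP orientation; "ft_force": force on the tool from outside, world axes, zero at the start; "moment": the same for the moment, N m; "width": finger opening in m.
Only numpy, scipy, OpenCV 4.12 (cv2) and the standard library are available. Lean on these libraries where they do the work, as an engineer would, in place of code of your own. Each camera call takes 0.05 s, during which the arm holds its last target.

## Task

The socket unit on the bench has tripped and every switch on it is off. With your fingertips, push its popped-out breaker button in until it stays in, then switch on the wide main rocker, and then the rocker in front of the socket that holds the four-cell battery charger; a rocker is on when its front end, the one towards the robot, is pressed down. Leave the other rockers off, and do not lift, unplug or shift anything.

Things in the scene. Friction and masses are not known exactly. Their poses are not given: they have to be found in the camera images.
- unit: Switched bench socket unit: fixed light grey box, black end caps, 115 mm (x) by 364 mm (y), level top panel 46 mm above the origin (centre of the underside). x points from its front edge (robot side) to its rear, y to its left end. At x 22: breaker button, then sockets 0-3, at y 122, 58, -4, -66, -128 mm. At x -30, same y: pivots of the main rocker and rockers 0-3, each in front of its socket.
- breaker_top (a point): Centre of the top of the breaker's reset button, the only round button: black pin 11 mm across in a hexagonal steel nut (19 mm over its corners, 3 mm high), left end of the unit, behind the main rocker. Pressed straight down. Its top is 10.5 mm above the panel popped out, 4.5 mm when in. Takes about 4 N; beyond half way it snaps in and stays.
- breaker (a joint): Travel of the breaker button downwards: 0 popped out (tripped), 0.006 m fully in (reset).
- main_rocker_front (a point): On the front half of the main rocker (the wide one, frame 31 x 25 mm, left end of the unit), 10 mm in front of its pivot; moves with it. Pivot line 3.5 mm above the panel, 1.5 mm above the frame. V-shaped, 27 mm long: off, the front half slopes up to 5 mm above the pivot line and the rear half is level; on, the mirror image. Press straight down.
- main_rocker (a joint): Main rocker: 0 off (front end up), 0.4 rad on (front half level at the pivot's height, rear end up). About 3 N at 10 mm from the pivot to start it; beyond half way (0.2) it snaps on and stays.
- charger: Black plug-in battery charger, 100 x 62 x 30 mm, four pale pen cells side by side in its top, plugged into one of the four sockets (varies) and overhanging the unit's rear edge. Loose: held only by its round plug. Origin: on the panel at the centre of its socket; it reaches from 30 mm in front of that to 70 mm behind. Axes as the unit's.
- usb_adaptor: White plug-in power adaptor with two slots in its top, 46 x 42 x 34 mm, plugged into another socket; leave it. Origin: on the panel at the centre of its socket.
- socket0 (a point): Centre of socket 0 (0 is the leftmost, 3 the rightmost), at the panel's surface. Round well, 40 mm across, covered by whatever is plugged in.
- socket1 (a point): Centre of socket 1 (0 is the leftmost, 3 the rightmost), at the panel's surface. Round well, 40 mm across, covered by whatever is plugged in.
- socket2 (a point): Centre of socket 2 (0 is the leftmost, 3 the rightmost), at the panel's surface. Round well, 40 mm across, covered by whatever is plugged in.
- socket3 (a point): Centre of socket 3 (0 is the leftmost, 3 the rightmost), at the panel's surface. Round well, 40 mm across, covered by whatever is plugged in.
- rocker0_front (a point): On the surface of the front half of rocker 0, which switches socket 0 and lies 52 mm straight in front of it; point 10 mm in front of its pivot; moves with the rocker. Narrow rocker (frame 31 x 14 mm) that works exactly like the main rocker, same heights and force.
- rocker0 (a joint): Rocker 0: 0 off (front end up), 0.4 rad on (front half level, rear end up).
- rocker1_front (a point): On the surface of the front half of rocker 1, which switches socket 1 and lies 52 mm straight in front of it; point 10 mm in front of its pivot; moves with the rocker. Narrow rocker (frame 31 x 14 mm) that works exactly like the main rocker, same heights and force.
- rocker1 (a joint): Rocker 1: 0 off (front end up), 0.4 rad on (front half level, rear end up).
- rocker2_front (a point): On the surface of the front half of rocker 2, which switches socket 2 and lies 52 mm straight in front of it; point 10 mm in front of its pivot; moves with the rocker. Narrow rocker (frame 31 x 14 mm) that works exactly like the main rocker, same heights and force.
- rocker2 (a joint): Rocker 2: 0 off (front end up), 0.4 rad on (front half level, rear end up).
- rocker3_front (a point): On the surface of the front half of rocker 3, which switches socket 3 and lies 52 mm straight in front of it; point 10 mm in front of its pivot; moves with the rocker. Narrow rocker (frame 31 x 14 mm) that works exactly like the main rocker, same heights and force.
- rocker3 (a joint): Rocker 3: 0 off (front end up), 0.4 rad on (front half level, rear end up).
- cap0: Grey blanking cap, 45 mm disc with a small grip bar, 11 mm high, closing an unused socket; leave it. Origin: on the panel at the centre of its socket.
- cap1: Grey blanking cap, 45 mm disc with a small grip bar, 11 mm high, closing an unused socket; leave it. Origin: on the panel at the centre of its socket.
- screwdriver_grip (a point): Handle of a loose screwdriver lying on the bench to the right of the unit; leave it.
- torch: Diver's hand torch lying on the bench to the left of the unit, 155 mm long, 42 mm thick; leave it. Origin: under its middle, on the bench.
- bottle: White bottle, 64 mm across, 170 mm high, standing to the left and farther back; leave it. Origin: centre of its underside.
Not all that is in view belongs to the job. What is shaped like the charger but green is not meant.

How it is judged:
By the outcome, as a careful person would: the job done as asked, in the order asked, and still so for the second after the job is handed in, with the robot touching nothing.
It also fails if it takes over 38 s, if anything falls off the work surface, if the arm or the gripper's body presses on something with over 40 N, if the wrist force passes 120 N, or if a joint passes its speed limit or range.

## Working session

There is one attempt and no reset: what is moved stays moved. The work goes in short steps, Python scripts to look and compute and a tool call to move; the robot and the scene stay as the last step left them, time stands still between calls to the robot, and variables do not carry over. Pictures are saved under pics/ and viewed, and the job is handed in when it is done.

Besides the shell and the picture viewer there is one more tool, called by a JSON object that holds its "name" and its "arguments", one argument or row to a line. arm_command: Moves the arm, as the interface text tells. Its arguments: {"type":"object","properties":{"motion":{"type":"array","items":{"type":"array","items":{"type":"number"}}},"grip_force":{"type":"number"}},"required":["motion"]}

```bash
mkdir -p pics; python3 - <<'E'
from bench import sensors,cams
import cv2,numpy as np
s=sensors.sense();print(s['clock'],s['eef_pos'],s['eef_rot'],s['width'],s['ft_force'])
for n in ['scene','side','wrist']:
    i=cams.camera_info(n);print(n,np.round(i['mtx'],1).tolist(),np.round(i['cam_to_world'],3).tolist(),[k for k in i])
    cv2.imwrite(f'pics/{n}0.png',cams.camera(n)[:,:,::-1])
E
```

```text
0.0 [ 6.74421340e-01 -3.64947832e-05  2.30328832e-01] [-1.79897010e+02  7.78901346e-03  8.99983489e+01] 0.08520282223398258 [0.01654454 0.58995206 0.57097749]
scene [[402.0, 0.0, 282.4], [0.0, 402.0, 208.3], [0.0, 0.0, 1.0]] [[0.421, -0.645, 0.638, 1.142], [0.907, 0.286, -0.309, -0.3], [0.017, 0.709, 0.705, 0.763], [0.0, 0.0, 0.0, 1.0]] ['mtx', 'cam_to_world']
side [[401.5, 0.0, 276.7], [0.0, 401.5, 209.4], [0.0, 0.0, 1.0]] [[-0.997, 0.027, -0.074, 0.416], [-0.077, -0.527, 0.846, 0.814], [-0.017, 0.849, 0.528, 0.561], [0.0, 0.0, 0.0, 1.0]] ['mtx', 'cam_to_world']
wrist [[325.2, 0.0, 279.7], [0.0, 325.2, 213.5], [0.0, 0.0, 1.0]] [[1.0, -0.001, 0.002, 0.674], [0.0, 0.949, 0.315, 0.082], [-0.002, -0.315, 0.949, 0.372], [0.0, 0.0, 0.0, 1.0]] ['mtx', 'cam_to_world']
```

View pics/scene0.png

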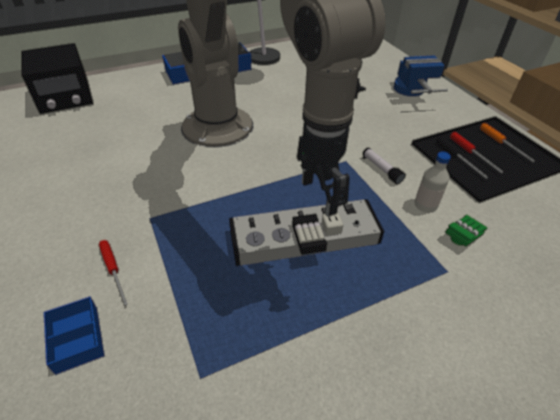

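View pics/side0.png

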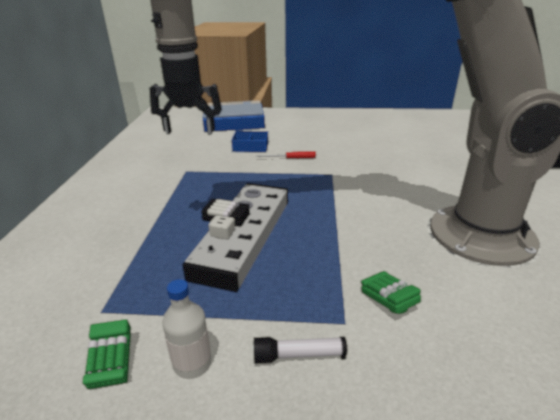

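View pics/wrist0.png

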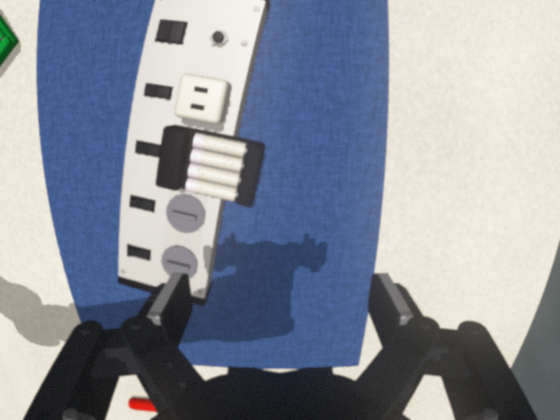

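Wrist view: the unit runs top (left end) to bottom. The breaker is at (218,38), main rocker at (171,31), white adaptor at (203,98) in socket 0, and caps at (186,213) and (179,262).

Charger candidates:
- Black body with four pale cells at wrist (212,163), in socket 1. This one fits the description.
- Green ones at wrist (5,40), side (108,352) and side (390,290), lying on the bench. These are decoys.

Next I'll measure and take an enlarged crop to confirm.

```bash
cat > h.py <<'E'
import numpy as np,cv2
def wray(info,px):
    K=info['mtx'];T=info['cam_to_world']
    d=(np.array(px,float)-[K[0,2],K[1,2]])/K[0,0];r=np.hypot(*d)
    u=d/max(r,1e-9)
    v=np.array([np.sin(r)*u[0],-np.sin(r)*u[1],-np.cos(r)])
    return T[:3,3],T[:3,:3]@v
def hit(info,px,z):
    o,v=wray(info,px);return (o+v*(z-o[2])/v[2])
def pray(info,px):
    K=info['mtx'];T=info['cam_to_world']
    v=np.array([(px[0]-K[0,2])/K[0,0],-(px[1]-K[1,2])/K[1,1],-1]);return T[:3,3],T[:3,:3]@v
E
python3 - <<'E'
from bench import cams
import cv2,numpy as np
from h import *
i=cams.camera_info('wrist')
im=cv2.imread('pics/wrist0.png')
g=im.max(2)
m=((g<70)).astype('uint8')
n,l,st,c=cv2.connectedComponentsWithStats(m)
for k in range(1,n):
    if 30<st[k,4]<900: print(k,st[k].tolist(),c[k].round(1),hit(i,c[k],0.049).round(4))
cv2.imwrite('pics/crop0.png',cv2.resize(im[0:310,100:280],None,fx=3,fy=3,interpolation=cv2.INTER_CUBIC)[:600] )
cv2.imwrite('pics/crop1.png',cv2.resize(im[0:310,100:280],None,fx=3,fy=3,interpolation=cv2.INTER_CUBIC)[330:] )
E
```

```text
4 [157, 21, 25, 22, 261] [165.9  32. ] [0.5588 0.1673 0.049 ]
13 [146, 85, 25, 13, 192] [155.9  90.8] [0.5477 0.1058 0.049 ]
17 [131, 197, 23, 14, 210] [141.9 202.9] [ 0.522  -0.0136  0.049 ]
18 [128, 246, 22, 13, 165] [138.2 251.8] [ 0.5078 -0.0733  0.049 ]
```

View pics/crop0.png

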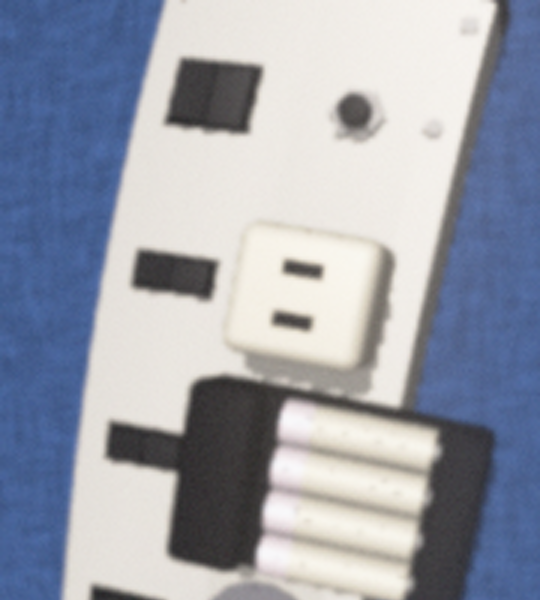

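View pics/crop1.png

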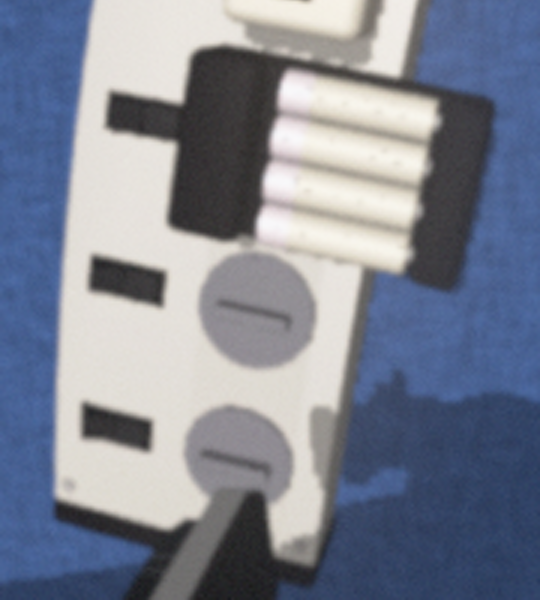

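Confirmed: the black charger with four pale cells sits in socket 1, second from the left, so the job needs rocker 1. Next I'll fit the unit pose.

```bash
python3 - <<'E'
from bench import cams
from h import *
i=cams.camera_info('wrist')
P=[((171.3,31.5),.049,(-30,122)),((158,91.5),.049,(-30,58)),((142.4,203.5),.049,(-30,-66)),((139,252.2),.049,(-30,-128)),((218.3,37),.0565,(22,122)),((185.7,212.7),.052,(22,-66))]
A=np.array([hit(i,p,z)[:2] for p,z,_ in P]);B=np.array([b for *_,b in P])/1000
ca,cb=A.mean(0),B.mean(0)
U,S,Vt=np.linalg.svd((B-cb).T@(A-ca));R=(U@Vt).T
t=ca-R@cb
print('scale',S.sum()/((B-cb)**2).sum(),'yaw',np.degrees(np.arctan2(R[1,0],R[0,0])),'t',t)
print('res mm',((A-(B@R.T+t))*1000).round(1).tolist())
for n,b in dict(breaker=(22,122),main=(-40,122),r1=(-40,-4),r0=(-40,58),charger_front=(-8,-4)).items(): print(n,(R@np.array(b)/1000+t).round(4))
# stereo check breaker: project predicted into scene/side
for n in ['scene','side']:
    j=cams.camera_info(n);K=j['mtx'];T=np.linalg.inv(j['cam_to_world'])
    for b,z in [((22,122),.0565),((-30,122),.0495),((-30,-4),.0495),((-30,-128),.0495)]:
        p=T@np.r_[R@np.array(b)/1000+t,z,1];print(n,b,(K[0,0]*p[0]/-p[2]+K[0,2]).round(1),(K[1,1]*-p[1]/-p[2]+K[1,2]).round(1))
for n in ['scene','side']:
    im=cv2.imread(f'pics/{n}0.png')
    c=im[180:280,215:405] if n=='scene' else im[170:290,170:310]
    cv2.imwrite(f'pics/{n}c.png',cv2.resize(c,None,fx=4,fy=4,interpolation=cv2.INTER_CUBIC))
E
```

```text
scale 0.9860453719514782 yaw -13.01464785186825 t [0.56652925 0.04278413]
res mm [[-0.1, -1.3], [-0.4, -1.2], [0.0, 0.5], [0.3, 1.4], [-0.4, -2.0], [0.5, 2.5]]
breaker [0.6154 0.1567]
main [0.555  0.1707]
r1 [0.5267 0.0479]
r0 [0.5406 0.1083]
charger_front [0.5578 0.0407]
scene (22, 122) 356.6 220.8
scene (-30, 122) 349.4 208.0
scene (-30, -4) 301.0 214.8
scene (-30, -128) 251.4 221.8
side (22, 122) 209.6 246.2
side (-30, 122) 232.9 253.2
side (-30, -4) 254.1 220.7
side (-30, -128) 270.8 195.1
```

View pics/sidec.png

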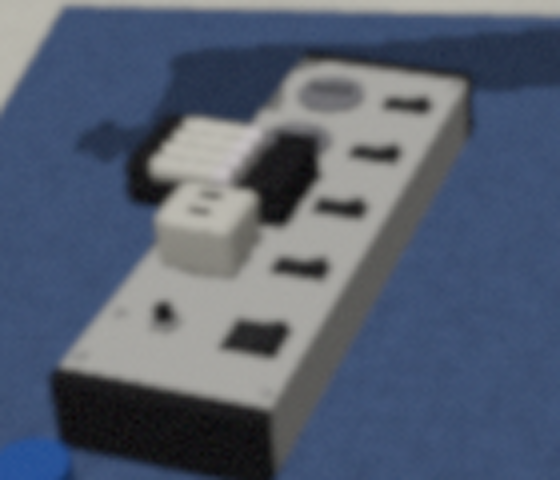

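View pics/scenec.png

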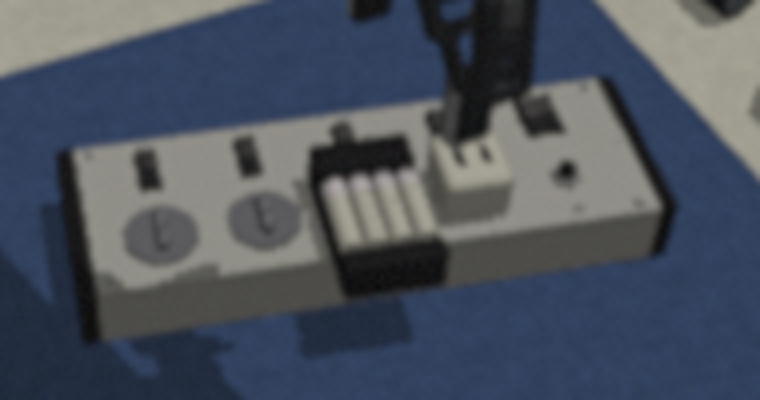

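{"name": "arm_command", "arguments": {
  "motion": [
    [1, -1.5, 4, -1, -0.06],
    [1, -3, 8, -4, -0.12],
    [1, -4.5, 12, -7, -0.2],
    [1, -5.9, 15.6, -10.5, -0.23],
    [1, -5.9, 15.6, -10.5, -0.23],
    [1, -5.9, 15.6, -10.5, -0.23]
  ],
  "grip_force": 20
}}

```text
clock: 0.9
eef_pos: [0.6163, 0.1554, 0.1264]
eef_rot: [180.0, 0.0, 76.8]
ft_force: [1.1, -0.3, 0.1]
width: -0.0
```

```bash
python3 - <<'E'
from bench import sensors,cams
from h import *
s=sensors.sense();print(s['clock'],s['eef_pos'],s['eef_rot'],s['width'],s['ft_force'],s['qd'])
for n in ['wrist','side','scene']:
    cv2.imwrite(f'pics/{n}1.png',cams.camera(n)[:,:,::-1])
i=cams.camera_info('wrist');np.save('w1.npy',[i['cam_to_world'],np.pad(i['mtx'],(0,1))])
im=cv2.imread('pics/side1.png');cv2.imwrite('pics/side1c.png',cv2.resize(im[120:290,130:320],None,fx=3.5,fy=3.5,interpolation=cv2.INTER_CUBIC))
E
```

```text
0.9 [0.61634772 0.15538155 0.12637537] [1.79979969e+02 3.72367955e-02 7.68214592e+01] -1.248431109629379e-05 [ 1.14041003 -0.3326065   0.06811552] [ 1.2208852  -0.82093107  0.91593413 -0.7882965   0.07117783  0.03560403
 -0.01999786]
```

View pics/wrist1.png

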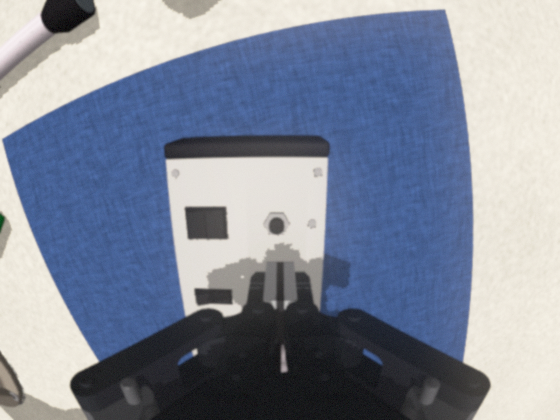

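View pics/side1c.png

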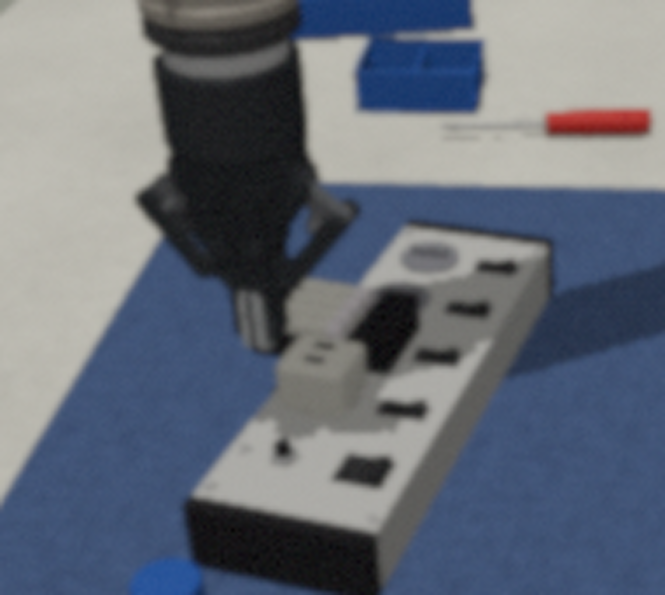

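Wrist view: the button is at (277,226), the main rocker at (206,223), and the closed tips at about (280,270). I'll re-measure from this better viewpoint.

```bash
python3 - <<'E'
from h import *
T,K=np.load('w1.npy');i=dict(cam_to_world=T,mtx=K)
im=cv2.imread('pics/wrist1.png');g=im.max(2)
n,l,st,c=cv2.connectedComponentsWithStats((g<85).astype('uint8'))
for k in range(1,n):
    if 60<st[k,4]<2500: print(st[k].tolist(),c[k].round(1),hit(i,c[k],0.049).round(4),hit(i,c[k],0.0565).round(4))
print('tip px tcp proj')
p=np.linalg.inv(T)@np.array([.61635,.15538,.12638,1]);d=np.array([p[0],-p[1]]);th=np.arctan2(np.hypot(*d),-p[2]);print(d/np.hypot(*d)*th*K[0,0]+K[:2,2])
cv2.imwrite('pics/w1c.png',cv2.resize(im[190:340,170:340],None,fx=4,fy=4,interpolation=cv2.INTER_CUBIC))
E
```

```text
[42, 0, 53, 34, 1389] [66. 14.] [0.4953 0.3592 0.049 ] [0.5    0.3549 0.0565]
[186, 208, 41, 30, 1123] [205.8 222.3] [0.5647 0.1686 0.049 ] [0.5671 0.1708 0.0565]
[271, 222, 12, 11, 67] [276.7 227.9] [0.6142 0.1527 0.049 ] [0.6149 0.1554 0.0565]
[196, 289, 36, 15, 463] [213.1 296. ] [0.5503 0.1068 0.049 ] [0.5532 0.1112 0.0565]
[0, 354, 23, 49, 127] [ 12.6 376.8] [0.1964 0.0134 0.049 ] [0.2114 0.0209 0.0565]
tip px tcp proj
[278.48074228 277.07675856]
```

View pics/w1c.png

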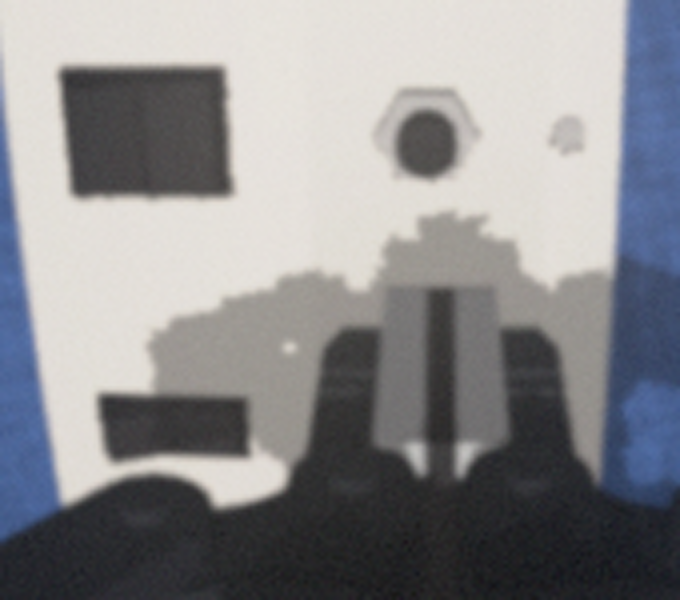

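{"name": "arm_command", "arguments": {
  "motion": [
    [1, -0.1, 0.1, -2, 0],
    [1, -0.1, 0.1, -4.5, 0],
    [1, -0.1, 0.1, -6.4, 0],
    [1, -0.1, 0.1, -6.9, 0],
    [1, -0.1, 0.1, -7.2, 0],
    [1, -0.1, 0.1, -7.4, 0],
    [1, -0.1, 0.1, -7.6, 0],
    [1, -0.1, 0.1, -7.6, 0]
  ]
}}

```text
clock: 2.05
eef_pos: [0.6154, 0.1573, 0.0507]
eef_rot: [180.0, -0.0, 76.8]
ft_force: [0.8, -0.6, 0.3]
width: 0.0001
```

{"name": "arm_command", "arguments": {
  "motion": [
    [1, 0, 0, -0.1, 0],
    [1, 0, 0, -0.1, 0]
  ]
}}

```text
clock: 2.3
eef_pos: [0.6155, 0.1572, 0.0505]
eef_rot: [179.9, -0.0, 76.8]
ft_force: [-2.4, -0.1, 8.7]
width: 0.0001
```

{"name": "arm_command", "arguments": {
  "motion": [
    [1, 0, 0, 2, 0],
    [1, 0, 0, 5, 0],
    [1, 0, 0, 7, 0],
    [1, 0, 0, 7, 0]
  ]
}}

```text
clock: 2.8
eef_pos: [0.6164, 0.1574, 0.1216]
eef_rot: [179.8, -0.1, 76.8]
ft_force: [-0.2, -0.4, -0.5]
width: 0.0002
```

```bash
cat > look.py <<'E'
from bench import sensors,cams
import sys
from h import *
t=sys.argv[1]
s=sensors.sense();print(s['clock'],s['eef_pos'],s['eef_rot'][2],s['ft_force'])
i=cams.camera_info('wrist');w=cams.camera('wrist')[:,:,::-1]
d=cams.camera('side')[:,:,::-1]
a=cv2.resize(w[150:350,160:360],(600,600),interpolation=cv2.INTER_CUBIC)[:, :400]
a=cv2.resize(w[150:350,170:370],(400,400),interpolation=cv2.INTER_CUBIC);b=cv2.resize(d[170:290,175:295],(400,400),interpolation=cv2.INTER_CUBIC)
cv2.imwrite(f'pics/look{t}.png',np.hstack([a,b]));cv2.imwrite(f'pics/wr{t}.png',w)
np.save(f'w{t}.npy',[i['cam_to_world'],np.pad(i['mtx'],(0,1))])
E
python3 look.py 2
```

```text
2.8 [0.61635789 0.1574097  0.12155146] 76.81821516235507 [-0.15794466 -0.39657445 -0.54966336]
```

View pics/look2.png

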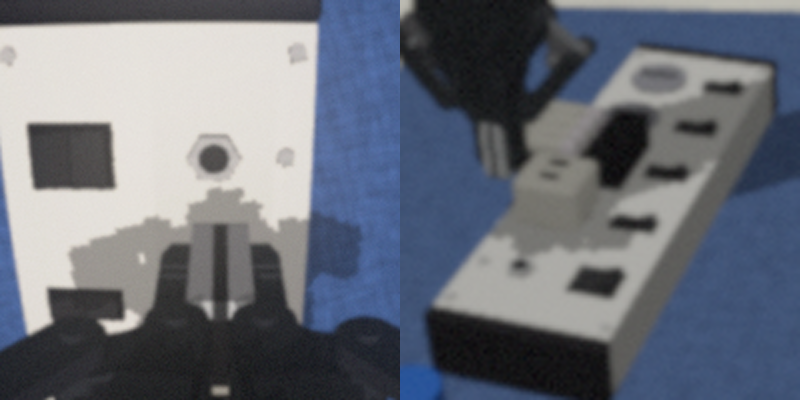

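The button now sits low and central in its nut (look2: 213,158), and the press hit a hard stop at z 0.0505 with 8.7 N, so it's in. Main rocker next.

{"name": "arm_command", "arguments": {
  "motion": [
    [1, -3, 0.7, 0, 0],
    [1, -6.1, 1.4, 0, 0],
    [1, -6.1, 1.4, -3, 0],
    [1, -6.1, 1.4, -5.8, 0],
    [1, -6.1, 1.4, -6.3, 0],
    [1, -6.1, 1.4, -6.6, 0],
    [1, -6.1, 1.4, -6.9, 0],
    [1, -6.1, 1.4, -7.1, 0],
    [1, -6.1, 1.4, -7.2, 0],
    [1, -6.1, 1.4, -7.2, 0]
  ]
}}

```text
clock: 4.15
eef_pos: [0.5548, 0.1711, 0.0495]
eef_rot: [179.9, -0.1, 76.8]
ft_force: [-5.2, -1.9, 16.2]
width: -0.0001
```

{"name": "arm_command", "arguments": {
  "motion": [
    [1, 0, 0, 2, 0],
    [1, 0, 0, 5, 0],
    [1, 0, 0, 7, 0],
    [1, 0, -2.5, 7, 0],
    [1, 0, -2.5, 7, 0]
  ]
}}

```text
clock: 4.78
eef_pos: [0.5546, 0.1438, 0.118]
eef_rot: [179.9, 0.0, 76.6]
ft_force: [0.5, 0.2, 0.2]
width: -0.0002
```

```bash
python3 look.py 3
```

```text
4.775 [0.5546085  0.14383097 0.11803928] 76.62822012020352 [0.5252921  0.18838146 0.16596033]
```

View pics/look3.png

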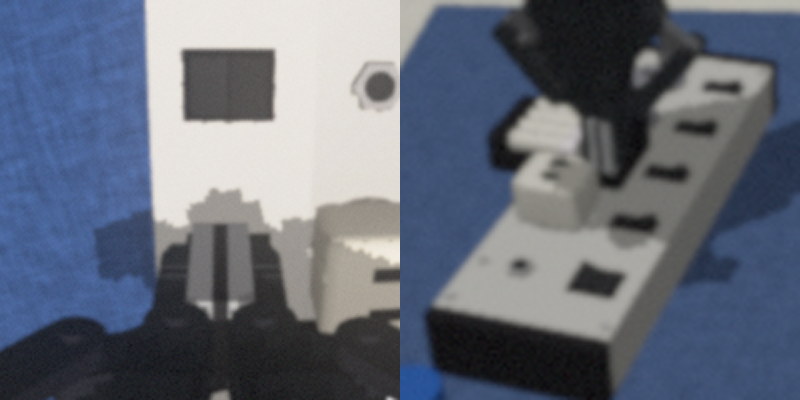

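```bash
python3 - <<'E'
import cv2,numpy as np
a=cv2.imread('pics/look2.png');b=cv2.imread('pics/look3.png')
f=lambda c:cv2.convertScaleAbs(cv2.resize(c,(390,290),interpolation=cv2.INTER_CUBIC),alpha=2.2)
cv2.imwrite('pics/cmp3.png',np.vstack([np.hstack([f(a[250:320,555:650]),f(b[250:320,555:650])]),np.hstack([f(a[110:200,15:135]),f(b[35:125,170:290])])]))
E
```

```text
(no output)
```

View pics/cmp3.png

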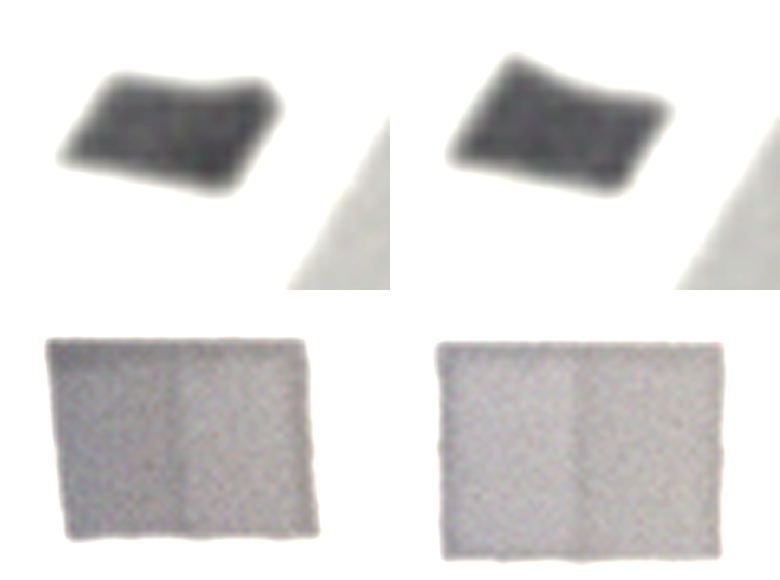

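Main rocker is on: its rear end is now up in the side view. Next I'll hover just past rocker 1 to verify its position.

{"name": "arm_command", "arguments": {
  "motion": [
    [1, -1, -4, 0.3, 0],
    [1, -2, -8, 0.3, 0],
    [1, -2.9, -12, 0.3, 0],
    [1, -2.9, -12.6, 0.3, 0],
    [1, -2.9, -12.6, 0.3, 0],
    [1, -2.9, -12.6, 0.3, 0]
  ]
}}

```text
clock: 5.62
eef_pos: [0.5254, 0.022, 0.1203]
eef_rot: [180.0, -0.1, 77.0]
ft_force: [0.2, 0.0, 0.9]
width: -0.0001
```

```bash
python3 look.py 4; python3 - <<'E'
from h import *
T,K=np.load('w4.npy');i=dict(cam_to_world=T,mtx=K)
g=cv2.imread('pics/wr4.png').max(2)
n,l,st,c=cv2.connectedComponentsWithStats((g<85).astype('uint8'))
for k in range(1,n):
    if 60<st[k,4]<2500: print(st[k].tolist(),c[k].round(1),hit(i,c[k],0.049).round(4))
E
```

```text
5.625 [0.52542532 0.02197751 0.12026391] 76.96466520902337 [0.21233906 0.03010319 0.90868214]
[284, 0, 24, 24, 320] [295.4  10. ] [0.5682 0.1645 0.049 ]
[0, 72, 17, 40, 265] [ 6.3 89.5] [0.3293 0.1904 0.049 ]
[264, 94, 8, 16, 71] [266.  101.9] [0.5358 0.1081 0.049 ]
[264, 184, 43, 18, 397] [280.  191.6] [0.5311 0.0478 0.049 ]
[0, 313, 7, 36, 93] [  2.5 330.6] [ 0.1718 -0.0363  0.049 ]
```

View pics/wr4.png

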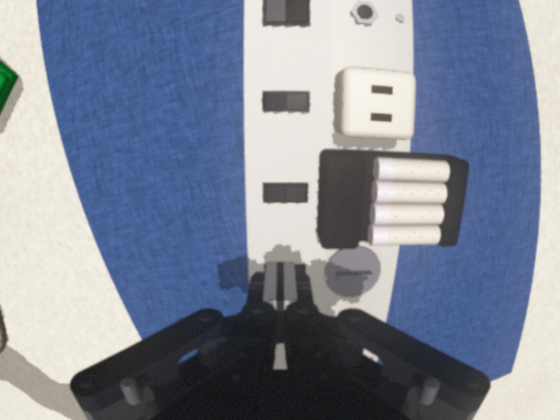

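Rocker 1's frame centre is at wrist (286,192), which is world ≈(0.536,0.047) and matches the prediction. It's directly in front of the black charger, so I'll press it.

{"name": "arm_command", "arguments": {
  "motion": [
    [1, 0, 2.8, 0, 0],
    [1, 0, 2.8, 0, 0],
    [1, 0, 2.8, -3, 0],
    [1, 0, 2.8, -6, 0],
    [1, 0, 2.8, -6.4, 0],
    [1, 0, 2.8, -6.7, 0],
    [1, 0, 2.8, -7.0, 0],
    [1, 0, 2.8, -7.2, 0],
    [1, 0, 2.8, -7.3, 0],
    [1, 0, 2.8, -7.3, 0]
  ]
}}

```text
clock: 6.98
eef_pos: [0.5261, 0.0481, 0.0494]
eef_rot: [179.9, -0.1, 76.8]
ft_force: [-4.9, -1.1, 17.6]
width: 0.0001
```

{"name": "arm_command", "arguments": {
  "motion": [
    [1, 0, 0, 2, 0],
    [1, 0, 0, 5, 0],
    [1, 0, 0, 8, 0],
    [1, -1, -3.5, 10, 0],
    [1, -1, -7, 11, 0],
    [1, -1, -7, 11, 0],
    [1, -1, -7, 11, 0]
  ]
}}

```text
clock: 7.85
eef_pos: [0.5152, -0.0215, 0.1575]
eef_rot: [180.0, -0.0, 76.8]
ft_force: [0.3, -0.2, 0.6]
width: -0.0
```

```bash
python3 look.py 5; python3 - <<'E'
from bench import cams
import cv2,numpy as np
a=cams.camera('side')[170:290,175:295,::-1];s=cams.camera('scene')[180:280,215:405,::-1]
cv2.imwrite('pics/side5.png',cv2.convertScaleAbs(cv2.resize(a,(600,600),interpolation=cv2.INTER_CUBIC),alpha=1.7))
cv2.imwrite('pics/scene5.png',cv2.resize(s,(760,400),interpolation=cv2.INTER_CUBIC))
E
```

```text
7.85 [ 0.51524769 -0.02152437  0.15751629] 76.82317022344495 [ 0.27370325 -0.24739801  0.55275679]
```

View pics/side5.png

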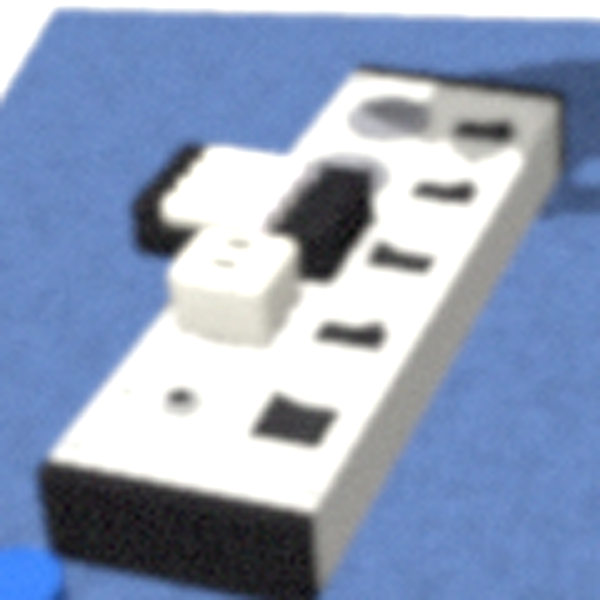

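View pics/wr5.png

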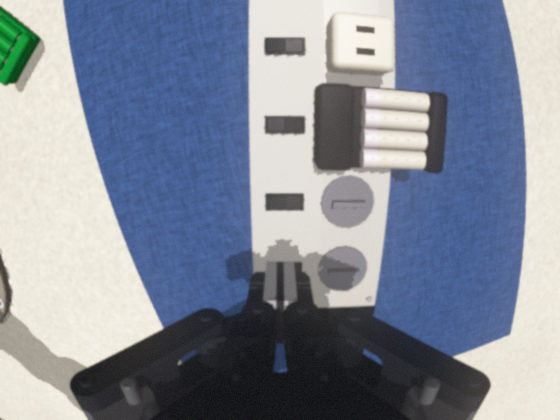

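Side view: the button at (182,400) is in. The main rocker (295,420) and rocker 1 (400,257) now have their rear ends up, so both are on. Rockers 0, 2 and 3 still have their front ends up, and nothing has shifted. Handing in.

```bash
python3 -c "
from bench import ticket
print(ticket.close_job())"
```

```text
the job is handed in; nothing more can be done
None
```

I pushed the breaker in, then switched on the main rocker, then rocker 1, and handed the job in. Rocker 1 is the one in front of the black four-cell charger, which is in socket 1. It took about 8 s of the 38 s allowed.

- **Presses:** the breaker stopped at tip height 50.5 mm with about 9 N. The two rockers stopped at about 49.5 mm with 16–18 N. All three match the heights given for "in" and "on".
- **Final pictures:** the button sits low in its nut. The main rocker and rocker 1 have their rear ends up, so both are on. Rockers 0, 2 and 3 still show their front ends up, and the charger, adaptor and caps look unmoved. The arm was clear, with about 0.6 N on the wrist.
- **Disagreement:** the first unit fit came out 1.4% small (up to 2.5 mm off), and the scene and side views were 1–2 pixels off it. Closer wrist views of the button and of the main rocker and rockers 0 and 1 agreed with that fit to about 1.5 mm.

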